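Bring a vial inspection lamp into use: dock its battery and switch it on

ROBOT

A 6-joint arm with a two-finger parallel gripper is mounted at the origin on a cart in front of the work surface, level with it; the furniture and walls round the work are solid. World frame = base frame: x ahead of the robot, y to its left, z up, the work surface at z = 0. Lengths are in mm, angles in rad, forces in N, time in s.
With the tool pointing down it reaches from about 300 to 775 mm from the base axis. Payload 14.6 kg.
Tool frame: the origin (TCP) lies between the finger pads; the fingertips stand 8 mm ahead of it and the grasp point (between the pads) lies 11 mm behind it; z points along the fingers, y is the direction in which the jaws open and shut (so a half turn about z gives the same grasp; the last joint's range is limited). The gripper opens to 94 mm and grips with 3 to 60 N. Pads are 16 mm wide; open, the fingers measure 119 mm over their backs; the gripper's body (75 mm by 177 mm) begins 78 mm behind the grasp point.
Start: joints at [1.244, 0.3, 1.521, -0, 1.321, -0.067], TCP at [141.286, 531.533, 213.446] pointing down, gripper open.
Joint ranges: [-3.03, 3.03], [-0.79, 2.21], [0.23, 2.52], [-1.04, 4.18], [0, 3.07], [-2.55, 2.55]. Speed limits (rad/s): [2.22, 2.22, 2.57, 3.14, 3.14, 3.14].

INTERFACE

Orientations are given as [roll, pitch, yaw] about the fixed x, y, z axes, in that order (R = Rz(yaw) Ry(pitch) Rx(roll)).
In Python, from cell import manip gives the robot as it stands. The module is installed in compiled form; this text tells all that it offers.
- The arm moves only by the tool send_rows, never from a script. Its argument "series" is a list that holds one entry, the list of rows, each a list of 5 numbers: the opening, from 0 (shut) to 1 (fully open), then the shift along the tool's x, y, z in mm, then the turn about the tool's z in degrees. In form: [[[gripper, dx, dy, dz, roll], ...]]. A call has 1 to 10 rows; each row is the pose to reach, as a shift and turn from the pose commanded when the call began, along the tool's axes at that moment; what a row does not reach only later rows make up. A row lasts 1/10 s, in which the tool goes at most 50 mm and 8.59 degrees, less where a joint would pass 70% of its speed; a pose out of reach is approached as far as the arm can. A call with a gripper value outside its range is refused whole. The fingers move at their own pace and stop on an object; "newtons" is the grip in N (left out, the last holds). Time passes only in rows, so rows that repeat a pose let the fingers close. It gives the time, the measured TCP pose, the force and the opening at its end, in the units of the state.
- manip.read_state(): the state, without advancing time (a new reading comes with each control period).
- manip.camera(name): name is "scene" or "top"; returns a dict with "img" (480x640x3 uint8, red, green, blue), "vfov" (degrees; the focal length in pixels is half the picture's height over the tangent of half this angle, whatever the lens; pixels are square), "cx", "cy" (the principal point, pixels), "pose" (4x4, takes a point from camera to world coordinates). Camera axes: x right, y down, z forward; pixel columns grow to the right and rows downward; lengths in mm; the calibration is good to about 2 mm. A picture is of the moment at which its call begins. There is no depth.
- manip.sign_off(): hands the job in, once; it reports no verdict.
Trained networks look in a picture, given as the dict that the camera call returned (one of the last four; its "shot" number tells which), for a name from the list of things; names that differ only in an ending like _2 or _b are one class to them, and where a whole thing is asked for, a point or a joint stands for the part that bears it (a point fixed in the world has none). Each returns a list of dicts, best first, with "conf" (0 to 1); they miss things now and then, are a little off and sometimes report something else, mostly with a low value. They report only what shows in the picture. A call takes as long as a camera call. They do not tell look-alikes from the thing itself.
- manip.find_in(target, picture): "rect" ([left, top, width, height] in pixels, round what is visible of it).
- manip.silhouettes(target, picture): "pixels" (480x640 bool, what is visible of it) and "rect" ([left, top, width, height] in pixels, round what is visible of it).
The state is a dict: "clock": time; "joints": joint angles; "qd": joint speeds; "effort": joint torques, N m; "eef_pos": TCP position; "eef_rot": TCP orientation; "wrist_force": force on the tool from outside, world axes, zero at the start; "moment": the same for the moment, N m; "finger_gap": finger opening in mm.
Only numpy, scipy, OpenCV 4.12 (cv2) and the standard library are available. Lean on these libraries where they do the work, as an engineer would, in place of code of your own. Each camera call takes 0.05 s, during which the arm holds its last target. There are 200 camera calls.

TASK

Slide the blue battery pack along its dock until it sits flush against the side of the vial inspection lamp, then flip the lamp's red-tipped toggle switch over to its other side so that it clicks across and stays there. Leave the vial standing upright where it is on the lamp's stage, do not shift the stack of swab sachets, and let go of everything.

Things in the scene. Friction and masses are not known exactly. Their poses are not given: they have to be found in the camera images.
- lamp: White vial inspection lamp, fixed. Origin: centre of its underside, on the worktop; z up, x from its open front to its back panel, y towards the battery dock. Base 160 (x) by 170 (y) by 80 mm high, its top is the stage. Back panel at x = +64 to +80 mm; no side walls. Black switch plate, 36 by 62 mm, top 94 mm above the worktop, centred at x = -35, y = +25 mm.
- hood_edge (a point): Middle of the lower front edge of the lamp's hood, a flat roof over the stage: x = -49 to +80, y = -85 to +85 mm in the lamp's frame, underside 205 and top 217 mm above the worktop. It overhangs the switch by 14 mm, so the switch is reached from the open front, under the hood, with the tool leaning 30 to 45 degrees from vertical.
- dock_end (a point): Middle of the open outer end of the grey dock, on its floor, 8 mm above the worktop. The floor (76 mm wide) runs 140 mm from here to dock_face, with a lip along each long side (64 mm apart inside, 6 mm thick, tops 16 mm above the worktop). The end has no lip. Axes as the lamp's.
- dock_face (a point): Point on the lamp's flat side face (y = +85 mm in the lamp's frame) against which the pack must butt, in the middle of the dock's width, 38 mm above the worktop. Axes as the lamp's; its y points out of the face, along the dock.
- pack_center (a point): Centre of the loose blue battery pack, a block 60 mm (x, across the dock) by 80 mm (y, along the dock) by 60 mm high, about 0.35 kg, standing on the dock floor between the lips. Its axes start parallel to the lamp's. It slides with about 1 to 4 N; it may be pushed on its outer end or gripped across its 60 mm width.
- pack_face (a point): Centre of the pack's end face that looks at the lamp (40 mm from the pack's centre towards -y). It starts 20 to 50 mm from dock_face; flush means that the two faces meet.
- toggle_pivot (a point): Fixed point on the toggle lever's hinge axis, 98 mm above the worktop. The axis runs along the lamp's x, so the lever swings sideways in the lamp's y-z plane.
- toggle_tip (a point): Centre of the red ball (14 mm across) on the end of the steel toggle lever, 50 mm from toggle_pivot. Off: leaning 0.42 rad from vertical towards the dock (+y). On: leaning 0.42 rad the other way (-y).
- toggle (a joint): Angle of the toggle lever: 0 = off (leaning towards the dock, +y), 0.42 = upright centre, 0.84 = fully on (leaning to -y). It has a snap-over action that holds it at either end: about 1.5 N sideways at the ball moves it; short of the centre it springs back, past it it snaps over by itself.
- stage_vial_center (a point): Centre of a small glass vial with a purple cap, 22 mm across and 47 mm tall, loose, standing on the lamp's stage on the far side of the toggle from the dock, nearer the back panel. A bystander: its z axis is up while it stands.
- swab_stack_center (a point): Centre of a loose flat white stack of swab sachets, 50 by 50 by 9 mm, on the worktop beside the lamp on the side away from the dock. A bystander.
Not all that is in view belongs to the job. There is more than one size of the part that bears pack_center; the job needs the largest.

How it is judged (in metres and radians):
On the way, in this order (a step that is already met when the one before it is completed fails the run):
1. the battery pack is flush against the lamp's side while the toggle is still off (y of pack_face in the frame of dock_face below 0.004 m and horizontal distance between pack_face and dock_face below 0.008 m and height (world z) of pack_center below 0.045 m and angle between pack_center's own z axis and vertical below 0.1 rad and value of joint toggle below 0.42 rad), for 0.2 s.
2. the toggle has snapped over to on (value of joint toggle above 0.76 rad), for 0.2 s.
At the end, for the whole second after the job is handed in: Pack at rest on the dock, under 4 mm from the lamp's side face; toggle resting fully over on the on side (within about 0.08 rad of its stop); vial upright within 20 mm and swab stack within 30 mm of their places; everything released (y of pack_face in the frame of dock_face below 0.004 m and horizontal distance between pack_face and dock_face below 0.008 m and height (world z) of pack_center below 0.045 m and angle between pack_center's own z axis and vertical below 0.1 rad and value of joint toggle above 0.76 rad and velocity of joint toggle below 0.1 rad/s and linear speed of pack below 0.01 m/s and angle between stage_vial_center's own z axis and vertical below 0.2 rad and distance of stage_vial_center from where it was at the start of the episode below 0.02 m and distance of swab_stack_center from where it was at the start of the episode below 0.03 m); the robot touches nothing.
It fails at once if the vial on the stage is knocked over or shifted more than 20 mm (angle between stage_vial_center's own z axis and vertical above 0.5 rad or distance of stage_vial_center from where it was at the start of the episode above 0.02 m).
It fails at once if the swab stack is shifted more than 30 mm (distance of swab_stack_center from where it was at the start of the episode above 0.03 m).
It also fails if it takes over 58 s, if anything falls off the work surface, if the arm or the gripper's body presses on something with over 40 N, if the wrist force passes 120 N, or if a joint passes its speed limit or range.

## Working session

There is one attempt and no reset: what is moved stays moved. The work goes in short steps, Python scripts to look and compute and a tool call to move; the robot and the scene stay as the last step left them, time stands still between calls to the robot, and variables do not carry over. Pictures are saved under pics/ and viewed, about 8 in all and at most 12, crops included, and the job is handed in when it is done.

Besides the shell and the picture viewer there is one more tool, called after "Request:" as a command line: name --argument value ..., lists and objects as JSON in quotes. send_rows: Moves the arm, as the interface text tells. Its arguments: {"type":"object","properties":{"series":{"type":"array"},"newtons":{"type":"number"}},"required":["series"]}

```bash
mkdir -p pics; cat > h.py <<'E'
import numpy as np, cv2
from cell import manip
def K(c):
    f=240/np.tan(np.radians(c["vfov"])/2); return f,c["cx"],c["cy"]
def proj(c,p):
    f,cx,cy=K(c); T=np.linalg.inv(c["pose"]); q=T[:3,:3]@np.array(p,float)+T[:3,3]
    return np.array([cx+f*q[0]/q[2],cy+f*q[1]/q[2]])
def ray(c,u,v):
    f,cx,cy=K(c); d=c["pose"][:3,:3]@np.array([(u-cx)/f,(v-cy)/f,1]); return c["pose"][:3,3],d/np.linalg.norm(d)
def atz(c,u,v,z):
    o,d=ray(c,u,v); return o+d*(z-o[2])/d[2]
def save(c,n,crop=None,s=1):
    im=c["img"][:,:,::-1]
    if crop: x,y,w,h=crop; im=im[y:y+h,x:x+w]
    cv2.imwrite("pics/"+n,cv2.resize(im,None,fx=s,fy=s,interpolation=cv2.INTER_CUBIC))
E
python3 - <<'E'
from h import *
np.set_printoptions(precision=1,suppress=True)
print(manip.read_state())
S={}
for n in("scene","top"):
    c=manip.camera(n);S[n]=c;save(c,n+"0.png");print(n,K(c),c["pose"])
    for t in("lamp","pack_center","toggle","toggle_tip","stage_vial_center","swab_stack_center"):
        try: print(t,[(r["rect"],round(r["conf"],2)) for r in manip.find_in(t,c)])
        except Exception as e: print(t,e)
E
```

```text
{'clock': 0.0, 'joints': array([ 1.2,  0.3,  1.5, -0. ,  1.3, -0.1]), 'qd': array([ 0., -0., -0., -0., -0.,  0.]), 'effort': array([  0. , -53.2, -35.3,   0.1,   0. ,  -0. ]), 'eef_pos': array([141.2, 531.3, 212.9]), 'eef_rot': array([-3.1, -0. ,  2.9]), 'wrist_force': array([0.2, 0.2, 0.5]), 'moment': array([-0.,  0., -0.]), 'finger_gap': 93.98786906393863}
scene (np.float64(599.0097424714784), 321.3774275830998, 241.77011484814454) [[   0.7   -0.3    0.7   -0.1]
 [  -0.7   -0.3    0.6 -607.7]
 [   0.    -0.9   -0.4  564.3]
 [   0.     0.     0.     1. ]]
lamp [([232.8, 183.3, 193.0, 184.4], 0.72)]
pack_center [([263.4, 243.6, 28.3, 27.3], 0.94), ([245.1, 258.5, 48.8, 51.2], 0.76), ([196.1, 294.6, 33.2, 33.1], 0.72)]
toggle [([310.6, 242.9, 17.5, 35.0], 0.44)]
toggle_tip [([307.9, 247.5, 20.8, 36.6], 0.53)]
stage_vial_center [([382.3, 264.9, 16.3, 23.8], 0.93)]
swab_stack_center [([377.7, 360.5, 44.1, 26.7], 0.88)]
top (np.float64(560.8173330683621), 315.39975233451355, 237.11374006348714) [[   0.    -1.     0.2  446. ]
 [  -1.    -0.     0.    -8.5]
 [  -0.    -0.2   -1.  1157.3]
 [   0.     0.     0.     1. ]]
lamp [([234.7, 154.2, 163.1, 108.1], 0.73)]
pack_center [([234.7, 273.0, 23.2, 30.6], 0.8), ([243.8, 220.7, 40.5, 30.8], 0.75), ([232.9, 153.5, 167.0, 108.6], 0.62), ([206.6, 171.3, 32.4, 28.3], 0.61)]
toggle []
toggle_tip []
stage_vial_center []
swab_stack_center [([395.6, 235.0, 27.7, 25.2], 0.89), ([236.2, 152.4, 160.4, 107.4], 0.63)]
```

View pics/scene0.png

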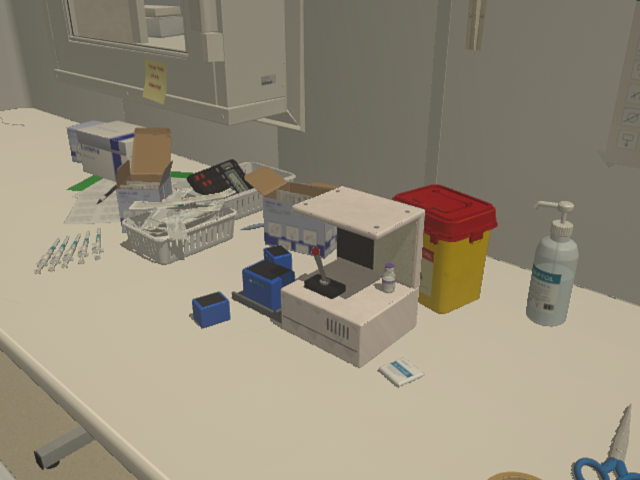

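View pics/top0.png

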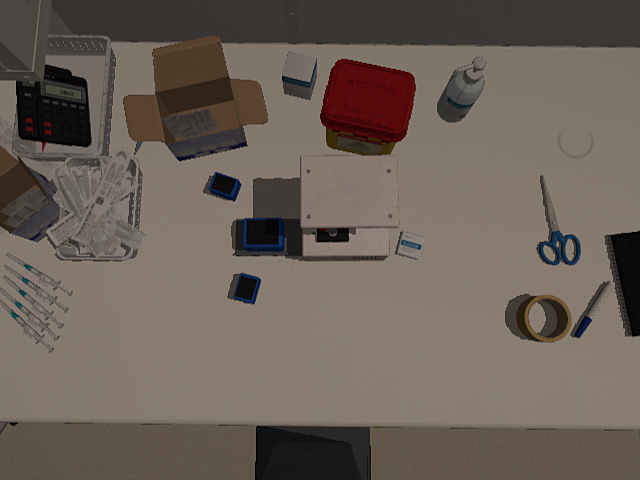

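The scene shows the lamp (open front toward the robot) with the toggle ball near (315,251) leaning toward the dock. There are three candidate packs in the scene picture: (268,285) in the dock, which is the largest; (277,257) behind it, small; and (211,310) in front, small. In the top picture these are (264,235), (224,186) and (246,288). I choose the one in the dock and check it in close crops.

```bash
python3 - <<'E'
from h import *
c=manip.camera("scene");save(c,"s1.png",(225,180,200,150),4)
c=manip.camera("top");save(c,"t1.png",(220,140,200,150),4)
E
```

```text
(no output)
```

View pics/s1.png

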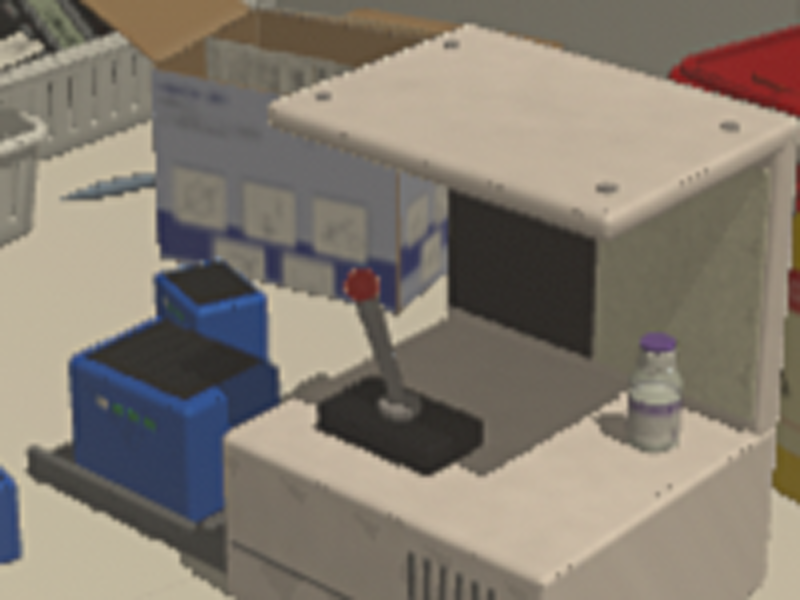

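View pics/t1.png

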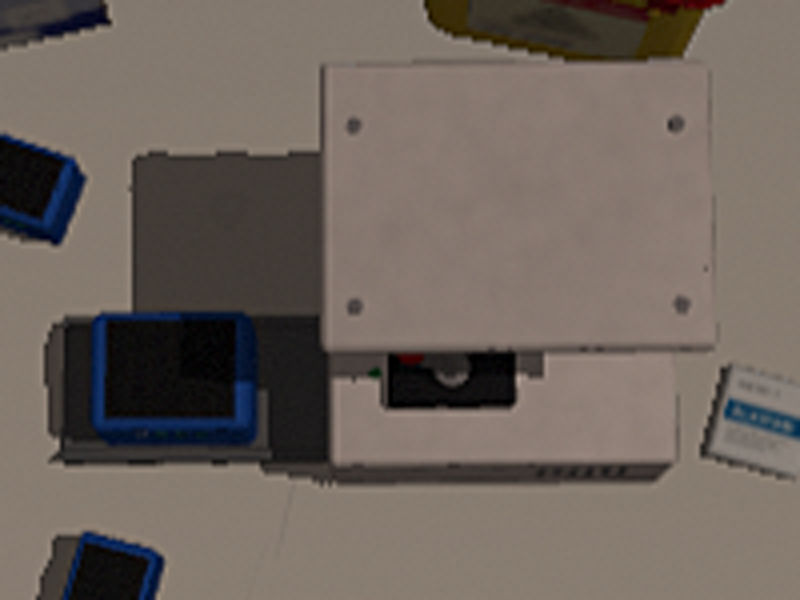

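The crops confirm the choice: the docked pack is clearly the largest. In the top crop its top-face left edge is at x≈93, and the toggle ball is at scene crop (362,285). Next I fit the lamp pose from the corners.

```bash
cat > fit.py <<'E'
from h import *
from scipy.optimize import least_squares
np.set_printoptions(precision=1,suppress=True)
cs=manip.camera("scene");ct=manip.camera("top")
T=lambda x,y:np.array([220+x/4-.375,140+y/4-.375]); S=lambda x,y:np.array([225+x/4-.375,180+y/4-.375])
L=[(ct,T(327,349),(-49,85,215)),(ct,T(714,349),(-49,-85,215)),(ct,T(322,65),(80,85,217)),(ct,T(711,65),(80,-85,217)),
(ct,T(331,464),(-80,85,78)),(ct,T(674,461),(-80,-85,78)),
(cs,S(271,108),(-49,85,213)),(cs,S(608,230),(-49,-85,213)),(cs,S(797,122),(80,-85,213)),(cs,S(470,25),(80,85,217)),
(cs,S(227,433),(-80,85,80)),(cs,S(543,583),(-80,-85,80))]
def W(p,q):
    c,s=np.cos(p[2]),np.sin(p[2]);return np.array([p[0]+c*q[0]-s*q[1],p[1]+s*q[0]+c*q[1],q[2]])
f=lambda p:np.concatenate([proj(c,W(p,q))-uv for c,uv,q in L])
r=least_squares(f,[500,0,0],loss="soft_l1");p=r.x
print("lamp",p[:2],"yaw",round(p[2],4));print(f(p).reshape(-1,2))
def toS(uv): return (uv-[225,180]+.375)*4
def toT(uv): return (uv-[220,140]+.375)*4
al=.42
tip=W(p,(-35,25+50*np.sin(al),98+50*np.cos(al)));print("tip",tip,toS(proj(cs,tip)),"meas 362 285")
piv=W(p,(-35,25,98));print("piv",piv,toS(proj(cs,piv)),toT(proj(ct,piv)),"meas T 452,370")
# pack: solve gap & dock x offset from top-face corners, lamp frame
P=[(ct,T(93,315),(30,40,68)),(ct,T(97,440),(-30,40,60)),(cs,S(222,395),(-30,-40,64)),(cs,S(73,362),(-30,40,64)),(cs,S(163,320),(30,40,66))]
g=lambda q:np.concatenate([proj(c,W(p,(q[0]+o[0],q[1]+o[1],o[2])))-uv for c,uv,o in P])
q=least_squares(g,[-20,170]).x;print("pack lamp frame",q,"world",W(p,(q[0],q[1],38)),"gap",q[1]-40-85);print(g(q).reshape(-1,2))
v=manip.find_in("stage_vial_center",cs)[0]["rect"]; vv=W([0,0,-p[2]],atz(cs,v[0]+v[2]/2,v[1]+v[3]/2,103)-[p[0],p[1],0]);print("vial lamp",vv)
E
python3 fit.py
```

```text
lamp [673.5 -61.5] yaw 113.1121
[[-1.2 -0.1]
 [ 1.5 -0.4]
 [ 0.2 -2. ]
 [ 0.4 -2.4]
 [-0.1 -0.1]
 [ 1.8  0.4]
 [-2.6  1. ]
 [-0.4 -0.2]
 [ 1.5  1.1]
 [-0.6 -1. ]
 [-2.9  0.3]
 [-0.2  0.1]]
tip [637.8 -16.7 143.7] [359.4 286.6] meas 362 285
piv [638.1 -37.1  98. ] [397.3 402.3] [454.7 364.6] meas T 452,370
pack lamp frame [-27.4 159.7] world [643.8  97.7  38. ] gap 34.69625206209207
[[ 1.8 -3.3]
 [ 0.7 -4.1]
 [-6.4  6.5]
 [-0.5  0.5]
 [ 1.1 -1.2]]
vial lamp [ 39.9 -51.1 103. ]
```

```bash
cat >> h.py <<'E'
from scipy.spatial.transform import Rotation as Ro
def rel(target):
    s=manip.read_state();R=Ro.from_euler("xyz",s["eef_rot"]).as_matrix()
    return R.T@(np.array(target)-s["eef_pos"]),s
E
sed -i 's/(cs,S(222,395),(-30,-40,64)),//' fit.py
python3 fit.py | tail -7; python3 - <<'E'
from h import *
d,s=rel([643,195,213]);print(d,s["eef_rot"],s["clock"])
E
```

```text
piv [638.1 -37.1  98. ] [397.3 402.3] [454.7 364.6] meas T 452,370
pack lamp frame [-31.8 160. ] world [639.4  98.   38. ] gap 35.033920076458855
[[ 1.6 -1.1]
 [ 0.5 -1.8]
 [-2.5  1.3]
 [-0.8 -0.5]]
vial lamp [ 39.2 -49.4 103. ]
[-5.71304667e+02 -1.96377871e+02  4.45881259e-01] [3.14158670e+00 1.92544091e-05 2.88181519e+00] 1.1
```

Request:
send_rows --series '[[[0.3,-569,-196,0,74.3],[0.3,-569,-196,0,74.3],[0.3,-569,-196,0,74.3],[0.3,-569,-196,0,74.3],[0.3,-569,-196,0,74.3],[0.3,-569,-196,0,74.3],[0.3,-569,-196,0,74.3],[0.3,-569,-196,0,74.3],[0.3,-569,-196,0,74.3],[0.3,-569,-196,0,74.3]]]'

```text
clock: 2.1
eef_pos: [557.9, 251.2, 213.5]
eef_rot: [3.141, -0.0, 1.581]
wrist_force: [-0.3, 0.7, 1.0]
finger_gap: 28.4
```

Request:
send_rows --series '[[[0.3,-53,82,0,0],[0.3,-53,82,0,0],[0.3,-53,82,0,0],[0.3,-53,82,0,0]]]'

```text
clock: 2.5
eef_pos: [639.3, 200.3, 212.6]
eef_rot: [-3.14, 0.0, 1.584]
wrist_force: [-0.4, 0.0, -0.4]
finger_gap: 28.2
```

Request:
send_rows --series '[[[0.3,-5,2,50,0],[0.3,-5,2,100,0],[0.3,-5,2,150,0],[0.3,-5,2,173,0],[0.3,-20,2,173,0],[0.3,-35,2,173,0],[0.3,-42,2,173,0],[0.3,-42,2,173,0]]]'

```text
clock: 3.3
eef_pos: [642.6, 157.7, 42.7]
eef_rot: [3.139, -0.0, 1.583]
wrist_force: [-0.2, -0.5, -0.3]
finger_gap: 28.0
```

```bash
python3 - <<'E'
from h import *
c=manip.camera("scene");save(c,"s2.png",(205,180,220,165),3.6)
E
```

```text
(no output)
```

View pics/s2.png

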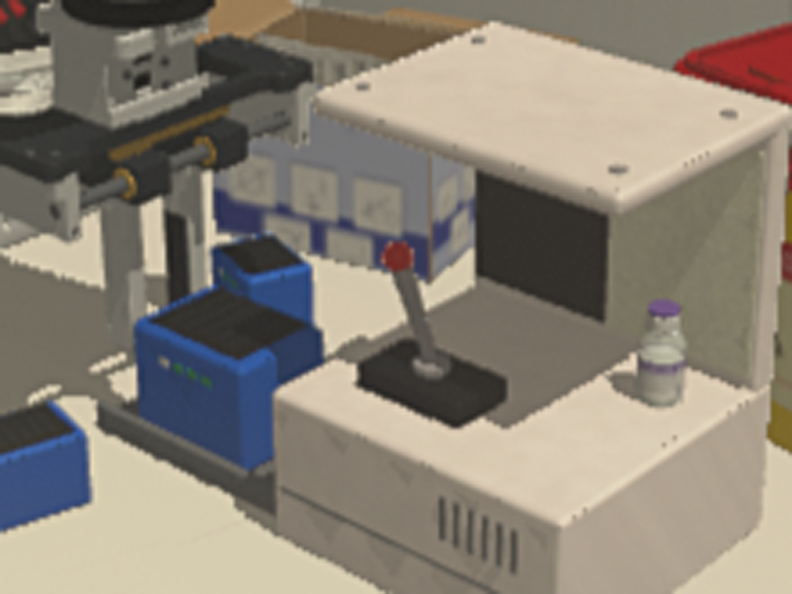

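The fingers stand behind the pack's outer end (around crop (150,280)), and the pack is untouched in its dock. Now I push.

Request:
send_rows --series '[[[0.3,-5,0,2,0],[0.3,-10,0,3,0],[0.3,-15,0,3,0],[0.3,-20,0,3,0],[0.3,-25,0,3,0],[0.3,-30,0,3,0],[0.3,-35,0,3,0],[0.3,-39,0,3,0],[0.3,-41,0,3,0],[0.3,-41,0,3,0]]]'

```text
clock: 4.35
eef_pos: [642.4, 117.8, 37.7]
eef_rot: [3.141, -0.0, 1.585]
wrist_force: [0.7, 2.0, 1.6]
finger_gap: 27.7
```

Request:
send_rows --series '[[[0.3,-1,0,0,0],[0.3,-2,0,0,0],[0.3,-3,0,0,0],[0.3,-4,0,0,0],[0.3,-4,0,0,0]]]'

```text
clock: 4.85
eef_pos: [642.4, 114.2, 37.6]
eef_rot: [3.141, -0.0, 1.585]
wrist_force: [-0.4, 4.7, 4.9]
finger_gap: 28.2
```

Request:
send_rows --series '[[[0.3,-1,0,0,0],[0.3,-2,0,0,0],[0.3,-3,0,0,0],[0.3,-3,0,0,0]]]'

```text
clock: 5.25
eef_pos: [642.1, 113.4, 37.7]
eef_rot: [3.141, -0.003, 1.586]
wrist_force: [-1.2, 18.8, 4.1]
finger_gap: 28.1
```

Request:
send_rows --series '[[[0.3,0,0,0,0],[0.3,0,0,0,0],[0.3,0,0,0,0],[0.3,20,0,0,0],[0.3,40,0,0,0],[0.3,60,0,-40,0],[0.3,60,0,-90,0],[0.3,60,0,-140,0],[0.3,60,0,-180,0],[0.3,60,0,-180,0]]]'

```text
clock: 6.25
eef_pos: [643.1, 170.8, 223.8]
eef_rot: [3.133, -0.001, 1.585]
wrist_force: [0.6, 0.5, -0.9]
finger_gap: 28.0
```

```bash
python3 - <<'E'
from h import *
np.set_printoptions(precision=3,suppress=True)
s=manip.read_state();print(s)
c=manip.camera("scene");a=c["img"][180:330,225:425,::-1]
c=manip.camera("top");b=c["img"][140:290,220:420,::-1]
cv2.imwrite("pics/st3.png",cv2.resize(np.vstack([a,b]),None,fx=2,fy=2,interpolation=cv2.INTER_CUBIC))
E
```

```text
{'clock': 6.25, 'joints': array([ 0.205,  0.553,  1.141, -0.001,  1.438,  0.191]), 'qd': array([-0.001,  0.064,  0.097, -0.001, -0.076, -0.001]), 'effort': array([  0.075, -67.574, -37.097,   0.09 ,   1.248,  -0.001]), 'eef_pos': array([643.061, 170.841, 223.762]), 'eef_rot': array([ 3.133, -0.001,  1.585]), 'wrist_force': array([ 0.584,  0.485, -0.88 ]), 'moment': array([-0.062,  0.007, -0.044]), 'finger_gap': 28.031242964603404}
```

View pics/st3.png

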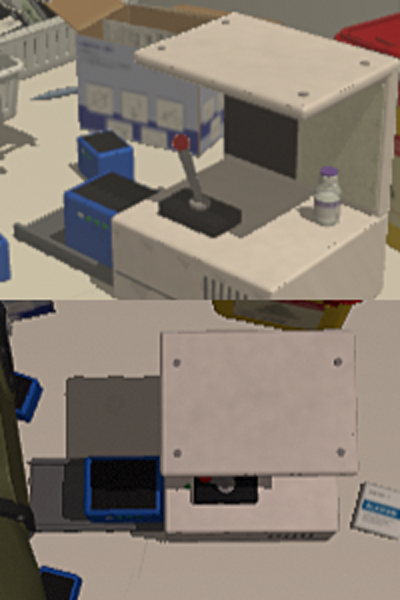

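The pack is flush against the lamp (top-view pack edge meets the lamp side at about (162,490)), and the toggle is still off. Rows cannot command a lean directly, so I test in free air whether stretching past the reach makes the tool lean.

Request:
send_rows --series '[[[0.0,0,0,-50,0],[0.0,0,0,-100,0],[0.0,0,50,-100,0],[0.0,0,100,-100,0],[0.0,0,150,-100,0],[0.0,0,200,-100,0],[0.0,0,250,-100,0],[0.0,0,300,-100,0],[0.0,0,300,-100,0],[0.0,0,300,-100,0]]]'

```text
clock: 7.35
eef_pos: [797.9, 152.8, 273.6]
eef_rot: [3.107, -0.006, 1.585]
wrist_force: [-0.1, -0.8, 0.3]
finger_gap: 0.9
```

```bash
python3 - <<'E'
from h import *
np.set_printoptions(precision=3,suppress=True)
s=manip.read_state();print(s)
E
```

```text
{'clock': 7.35, 'joints': array([0.144, 1.028, 0.236, 0.001, 1.842, 0.13 ]), 'qd': array([-0.026,  0.047, -0.009,  0.001, -0.059, -0.028]), 'effort': array([ -0.192, -86.76 , -35.954,   0.058,  -0.076,   0.03 ]), 'eef_pos': array([797.864, 152.808, 273.59 ]), 'eef_rot': array([ 3.107, -0.006,  1.585]), 'wrist_force': array([-0.078, -0.756,  0.306]), 'moment': array([-0.075,  0.013,  0.026]), 'finger_gap': 0.8579091205674918}
```

Request:
send_rows --series '[[[0.0,0,300,0,0],[0.0,0,300,0,0],[0.0,0,300,0,0],[0.0,0,300,0,0],[0.0,0,300,0,0],[0.0,0,300,0,0]]]'

```text
clock: 7.95
eef_pos: [830.2, 127.7, 219.7]
eef_rot: [3.076, -0.01, 1.585]
wrist_force: [-0.0, 0.3, 1.1]
finger_gap: 0.7
```

```bash
python3 - <<'E'
from h import *
np.set_printoptions(precision=3,suppress=True)
s=manip.read_state();print(s)
E
```

```text
{'clock': 7.95, 'joints': array([0.108, 1.096, 0.236, 0.004, 1.744, 0.094]), 'qd': array([-0.028,  0.053, -0.005,  0.003, -0.057, -0.029]), 'effort': array([  0.042, -91.345, -37.17 ,   0.076,  -0.081,   0.049]), 'eef_pos': array([830.161, 127.744, 219.669]), 'eef_rot': array([ 3.076, -0.01 ,  1.585]), 'wrist_force': array([-0.044,  0.329,  1.061]), 'moment': array([-0.039,  0.071,  0.011]), 'finger_gap': 0.7261751295269704}
```

Request:
send_rows --series '[[[0.0,0,0,0,0],[0.0,0,0,0,0],[0.0,0,0,-25,0],[0.0,0,-40,-50,0],[0.0,0,-80,-75,0],[0.0,0,-120,-100,0],[0.0,0,-120,-100,0],[0.0,0,-120,-100,0]]]'

```text
clock: 8.75
eef_pos: [702.0, 125.6, 318.6]
eef_rot: [3.068, -0.011, 1.586]
wrist_force: [0.3, 0.2, -0.5]
finger_gap: 0.6
```

```bash
python3 - <<'E'
from h import *
np.set_printoptions(precision=3,suppress=True)
s=manip.read_state();print(s)
E
```

```text
{'clock': 8.75, 'joints': array([0.124, 0.611, 0.842, 0.003, 1.614, 0.11 ]), 'qd': array([-0.008,  0.105, -0.071,  0.001,  0.003, -0.003]), 'effort': array([  0.196, -72.275, -33.383,   0.081,  -0.285,   0.051]), 'eef_pos': array([701.99 , 125.556, 318.596]), 'eef_rot': array([ 3.068, -0.011,  1.586]), 'wrist_force': array([ 0.321,  0.211, -0.475]), 'moment': array([-0.011,  0.053,  0.015]), 'finger_gap': 0.5770273985945767}
```

Request:
send_rows --series '[[[0.0,40,300,-150,0],[0.0,40,300,-150,0],[0.0,40,300,-150,0],[0.0,40,300,-150,0],[0.0,40,300,-150,0],[0.0,40,300,-150,0],[0.0,40,300,-150,0],[0.0,40,300,-150,0],[0.0,40,300,-150,0],[0.0,40,300,-150,0]]]'

```text
clock: 9.75
eef_pos: [777.4, 131.8, 364.7]
eef_rot: [3.042, -0.016, 1.586]
wrist_force: [-0.0, -0.2, -0.0]
finger_gap: 0.3
```

```bash
cat > st.py <<'E'
from h import *
np.set_printoptions(precision=3,suppress=True)
s=manip.read_state();print(s["clock"],s["joints"],s["eef_pos"],s["eef_rot"],s["wrist_force"],"lean",np.pi-s["joints"][[1,2,4]].sum())
E
python3 st.py
```

```text
9.75 [0.12  0.914 0.235 0.005 1.892 0.108] [777.373 131.84  364.661] [ 3.042 -0.016  1.586] [-0.019 -0.172 -0.003] lean 0.10101926970726005
```

Request:
send_rows --series '[[[0.0,60,500,-250,0],[0.0,60,500,-250,0],[0.0,60,500,-250,0],[0.0,60,500,-250,0],[0.0,60,500,-250,0],[0.0,60,500,-250,0],[0.0,60,500,-250,0],[0.0,60,500,-250,0],[0.0,60,500,-250,0],[0.0,60,500,-250,0]]]'

```text
clock: 10.75
eef_pos: [777.2, 123.5, 383.1]
eef_rot: [3.011, -0.02, 1.586]
wrist_force: [-0.3, -0.2, 1.1]
finger_gap: 0.2
```

```bash
python3 st.py
```

```text
10.75 [0.108 0.891 0.236 0.008 1.883 0.097] [777.155 123.45  383.084] [ 3.011 -0.02   1.586] [-0.323 -0.235  1.062] lean 0.13179570382892525
```

Request:
send_rows --series '[[[0.0,60,500,70,0],[0.0,60,500,70,0],[0.0,60,500,70,0],[0.0,60,500,70,0],[0.0,60,500,70,0],[0.0,60,500,70,0]]]'

```text
clock: 11.35
eef_pos: [830.5, 127.0, 292.2]
eef_rot: [2.979, -0.025, 1.587]
wrist_force: [-0.1, -0.4, -0.0]
finger_gap: 0.1
```

```bash
python3 st.py
```

```text
11.35 [0.105 1.01  0.235 0.01  1.732 0.093] [830.496 126.974 292.223] [ 2.979 -0.025  1.587] [-0.118 -0.376 -0.05 ] lean 0.1644758565340778
```

Request:
send_rows --series '[[[0.0,0,-20,-50,0],[0.0,0,-40,-95,0],[0.0,60,500,0,0],[0.0,60,500,0,0],[0.0,60,500,0,0],[0.0,60,500,0,0],[0.0,60,500,0,0],[0.0,60,500,0,0],[0.0,60,500,0,0],[0.0,60,500,0,0]]]'

```text
clock: 12.35
eef_pos: [847.9, 127.0, 273.6]
eef_rot: [2.944, -0.029, 1.588]
wrist_force: [-0.2, -0.8, -0.8]
finger_gap: 0.4
```

```bash
python3 st.py
```

```text
12.35 [0.102 1.035 0.235 0.012 1.672 0.091] [847.879 126.995 273.635] [ 2.944 -0.029  1.588] [-0.153 -0.787 -0.797] lean 0.19954899225585976
```

Request:
send_rows --series '[[[0.0,0,-20,-50,0],[0.0,0,-50,-95,0],[0.0,60,500,0,0],[0.0,60,500,0,0],[0.0,60,500,0,0],[0.0,60,500,0,0],[0.0,60,500,0,0],[0.0,60,500,0,0],[0.0,60,500,0,0],[0.0,60,500,0,0]]]'

```text
clock: 13.35
eef_pos: [859.6, 127.2, 268.2]
eef_rot: [2.91, -0.034, 1.589]
wrist_force: [-0.4, 0.2, 0.3]
finger_gap: 0.1
```

Request:
send_rows --series '[[[0.0,0,-20,-50,0],[0.0,0,-50,-95,0],[0.0,60,500,0,0],[0.0,60,500,0,0],[0.0,60,500,0,0],[0.0,60,500,0,0],[0.0,60,500,0,0],[0.0,60,500,0,0],[0.0,60,500,0,0],[0.0,60,500,0,0]]]'

```text
clock: 14.35
eef_pos: [867.9, 127.3, 272.4]
eef_rot: [2.875, -0.038, 1.59]
wrist_force: [0.4, 0.5, 0.3]
finger_gap: 0.4
```

Request:
send_rows --series '[[[0.0,0,-20,-50,0],[0.0,0,-50,-95,0],[0.0,60,500,0,0],[0.0,60,500,0,0],[0.0,60,500,0,0],[0.0,60,500,0,0],[0.0,60,500,0,0],[0.0,60,500,0,0],[0.0,60,500,0,0],[0.0,60,500,0,0]]]'

```text
clock: 15.35
eef_pos: [873.5, 127.3, 283.6]
eef_rot: [2.84, -0.042, 1.591]
wrist_force: [-0.5, 0.4, 0.2]
finger_gap: 0.7
```

Request:
send_rows --series '[[[0.0,0,-20,-50,0],[0.0,0,-50,-95,0],[0.0,60,500,0,0],[0.0,60,500,0,0],[0.0,60,500,0,0],[0.0,60,500,0,0],[0.0,60,500,0,0],[0.0,60,500,0,0],[0.0,60,500,0,0],[0.0,60,500,0,0]]]'

```text
clock: 16.35
eef_pos: [877.1, 127.0, 299.9]
eef_rot: [2.805, -0.047, 1.593]
wrist_force: [-0.1, 0.4, -0.0]
finger_gap: 0.5
```

Request:
send_rows --series '[[[0.0,0,-20,-50,0],[0.0,0,-50,-95,0],[0.0,60,500,0,0],[0.0,60,500,0,0],[0.0,60,500,0,0],[0.0,60,500,0,0],[0.0,60,500,0,0],[0.0,60,500,0,0],[0.0,60,500,0,0],[0.0,60,500,0,0]]]'

```text
clock: 17.35
eef_pos: [878.7, 126.7, 319.8]
eef_rot: [2.77, -0.051, 1.594]
wrist_force: [-0.7, 0.7, -0.7]
finger_gap: 0.3
```

Request:
send_rows --series '[[[0.0,0,-20,-50,0],[0.0,0,-50,-95,0],[0.0,60,500,0,0],[0.0,60,500,0,0],[0.0,60,500,0,0],[0.0,60,500,0,0],[0.0,60,500,0,0],[0.0,60,500,0,0],[0.0,60,500,0,0],[0.0,60,500,0,0]]]'

```text
clock: 18.35
eef_pos: [878.7, 126.3, 342.6]
eef_rot: [2.735, -0.055, 1.596]
wrist_force: [-0.1, 0.3, 0.7]
finger_gap: 0.3
```

Stretching leaves the tool leaning 0.41 rad (tips outward), and it keeps that lean when the arm comes back. That is enough by the clearance geometry. Next I work out the via points.

```bash
cat > go.py <<'E'
from h import *
import sys
np.set_printoptions(precision=1,suppress=True)
th=.0149;o=np.array([673.5,-61.5,0])
M=Ro.from_euler("z",th).as_matrix()
s=manip.read_state();R=Ro.from_euler("xyz",s["eef_rot"]).as_matrix();zt=R[:,2]
print(s["clock"],"axes in lamp:\n",M.T@R,"tip lamp",M.T@(s["eef_pos"]+8*zt-o),"F",s["wrist_force"])
for a in sys.argv[1:]:
    q=np.array(eval(a),float);w=o+M@q-8*zt
    print(q,"world tcp",w,"shift",R.T@(w-s["eef_pos"]))
E
python3 go.py 150*0-150,100,260 -150,76,127 -41.5,76,127 2>&1 || python3 go.py "-150,100,260" "-150,76,127" "-41.5,76,127"
```

```text
18.35 axes in lamp:
 [[-0.   0.9  0.4]
 [ 1.  -0.   0.1]
 [ 0.1  0.4 -0.9]] tip lamp [211.1 185.2 335.2] F [-0.1  0.3  0.7]
[-150.  100.  260.] world tcp [518.9  35.8 267.3] shift [ -85.5 -360.4  -78.2]
[-150.   76.  127.] world tcp [519.2  11.8 134.3] shift [-116.8 -412.6   42.5]
[-41.5  76.  127. ] world tcp [627.7  13.4 134.3] shift [-117.9 -312.9   85.3]
```

Request:
send_rows --series '[[[0,-85,-360,-78,0],[0,-85,-360,-78,0],[0,-85,-360,-78,0],[0,-85,-360,-78,0],[0,-85,-360,-78,0],[0,-85,-360,-78,0],[0,-85,-360,-78,0],[0,-85,-360,-78,0],[0,-85,-360,-78,0],[0,-85,-360,-78,0]]]'

```text
clock: 19.35
eef_pos: [516.8, 35.8, 268.3]
eef_rot: [2.734, -0.055, 1.596]
wrist_force: [-0.1, 0.5, -0.1]
finger_gap: 0.6
```

```bash
python3 go.py "-130,76,127" "-41.5,76,127"
```

```text
19.35 axes in lamp:
 [[-0.   0.9  0.4]
 [ 1.  -0.   0.1]
 [ 0.1  0.4 -0.9]] tip lamp [-152.1  100.1  261. ] F [-0.1  0.5 -0.1]
[-130.   76.  127.] world tcp [539.2  12.1 134.3] shift [-31.6 -32.4 130.2]
[-41.5  76.  127. ] world tcp [627.7  13.4 134.3] shift [-32.4  48.8 165.3]
```

Request:
send_rows --series '[[[0,-31,-32,130,0],[0,-31,-32,130,0],[0,-31,-32,130,0],[0,-31,-32,130,0],[0,-31,0,145,0],[0,-31,16,151,0],[0,-31,16,151,0]]]'

```text
clock: 20.05
eef_pos: [596.1, 14.7, 136.5]
eef_rot: [2.733, -0.055, 1.596]
wrist_force: [-0.1, -0.5, -0.1]
finger_gap: 0.5
```

```bash
python3 go.py "-41.5,76,127" "-41.5,65,127"; python3 - <<'E'
from h import *
c=manip.camera("scene");save(c,"s4.png",(205,150,220,165),3.6)
E
```

```text
20.05 axes in lamp:
 [[-0.   0.9  0.4]
 [ 1.  -0.   0.1]
 [ 0.1  0.4 -0.9]] tip lamp [-73.1  77.8 129.1] F [-0.1 -0.5 -0.1]
[-41.5  76.  127. ] world tcp [627.7  13.4 134.3] shift [-2.2 28.2 14.4]
[-41.5  65.  127. ] world tcp [627.9   2.4 134.3] shift [-13.2  28.3  13.8]
```

View pics/s4.png

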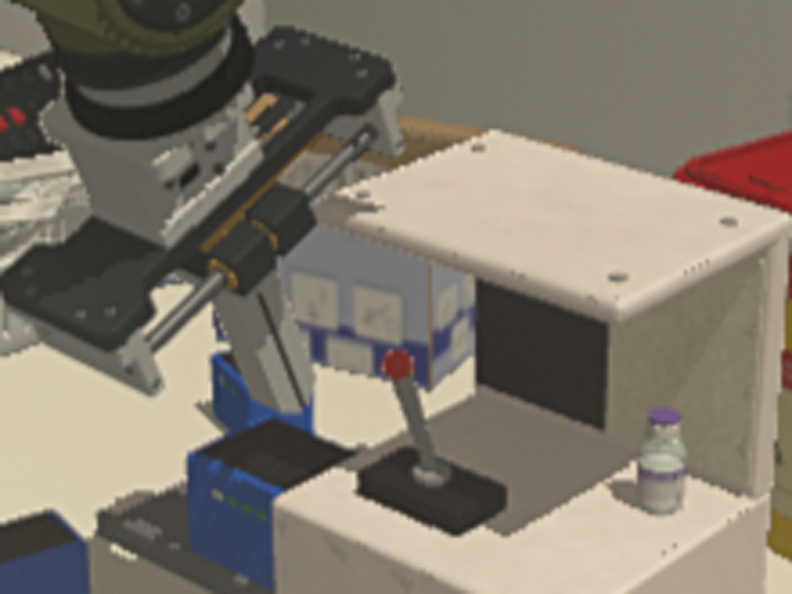

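The tool leans in front of the hood with the fingertip near (285,410), to the left of the ball at (398,363). The hood is clear, so I advance.

Request:
send_rows --series '[[[0,0,9,4,0],[0,-1,18,9,0],[0,-2,28,14,0],[0,-2,28,14,0]]]'

```text
clock: 20.5
eef_pos: [625.8, 13.3, 131.7]
eef_rot: [2.736, -0.055, 1.596]
wrist_force: [-0.2, -0.1, -0.3]
finger_gap: 0.6
```

```bash
python3 go.py "-41.5,50,127" "-41.5,30,127" "-41.5,22,127"
```

```text
20.5 axes in lamp:
 [[-0.   0.9  0.4]
 [ 1.  -0.   0.1]
 [ 0.1  0.4 -0.9]] tip lamp [-43.4  75.9 124.3] F [-0.2 -0.1 -0.3]
[-41.5  50.  127. ] world tcp [628.1 -12.6 134.3] shift [-25.7   3.1  -3.1]
[-41.5  30.  127. ] world tcp [628.4 -32.6 134.3] shift [-45.7   3.4  -4.2]
[-41.5  22.  127. ] world tcp [628.5 -40.6 134.3] shift [-53.7   3.5  -4.6]
```

Request:
send_rows --series '[[[0,-6,2,-2,0],[0,-12,3,-3,0],[0,-18,3,-3,0],[0,-24,3,-3,0],[0,-30,3,-3,0],[0,-36,3,-4,0],[0,-42,3,-4,0],[0,-46,3,-4,0],[0,-50,3,-4,0],[0,-50,3,-4,0]]]'

```text
clock: 21.5
eef_pos: [627.3, -37.2, 133.4]
eef_rot: [2.737, -0.055, 1.595]
wrist_force: [-0.6, -0.6, -0.3]
finger_gap: 0.6
```

```bash
python3 go.py;python3 - <<'E'
from h import *
c=manip.camera("scene");save(c,"s5.png",(205,150,220,165),3.6)
E
```

```text
21.5 axes in lamp:
 [[-0.   0.9  0.4]
 [ 1.  -0.   0.1]
 [ 0.1  0.4 -0.9]] tip lamp [-42.7  25.4 126.1] F [-0.6 -0.6 -0.3]
```

View pics/s5.png

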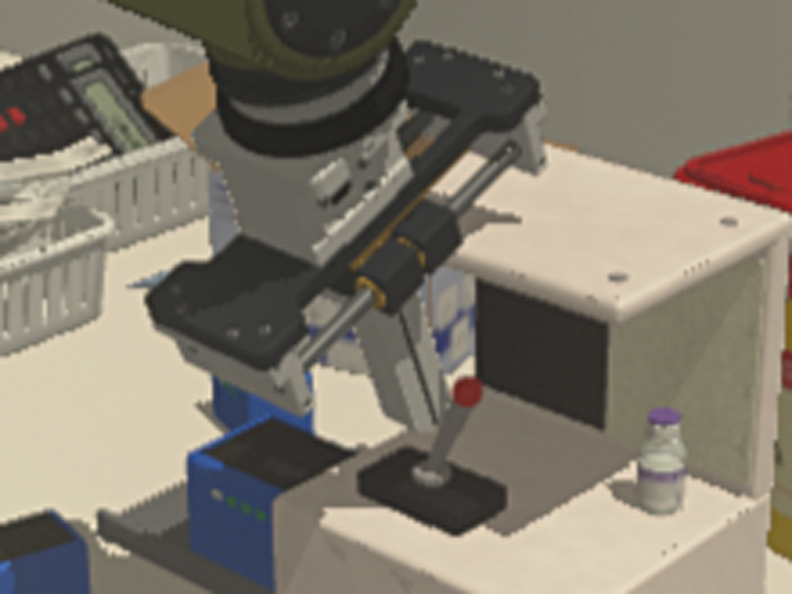

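The lever has snapped over: the ball is now at (467,392), leaning away from the dock, and the vial is untouched. I back out the way I came in.

Request:
send_rows --series '[[[0,10,0,0,0],[0,15,-10,-5,0],[0,15,-40,-18,0],[0,15,-80,-35,0],[0,15,-120,-52,0],[0,15,-160,-69,0],[0,15,-160,-69,0],[0,15,-160,-69,0]]]'

```text
clock: 22.35
eef_pos: [453.0, -25.9, 135.6]
eef_rot: [2.735, -0.055, 1.596]
wrist_force: [1.0, -0.1, 0.2]
finger_gap: 0.7
```

```bash
python3 go.py;python3 - <<'E'
from h import *
c=manip.camera("scene");a=c["img"][165:330,205:425,::-1]
c=manip.camera("top");b=c["img"][140:305,220:440,::-1]
cv2.imwrite("pics/st6.png",cv2.resize(np.hstack([a,b]),None,fx=1.8,fy=1.8,interpolation=cv2.INTER_CUBIC))
E
```

```text
22.35 axes in lamp:
 [[-0.   0.9  0.4]
 [ 1.  -0.   0.1]
 [ 0.1  0.4 -0.9]] tip lamp [-216.8   39.4  128.2] F [ 1.  -0.1  0.2]
```

View pics/st6.png

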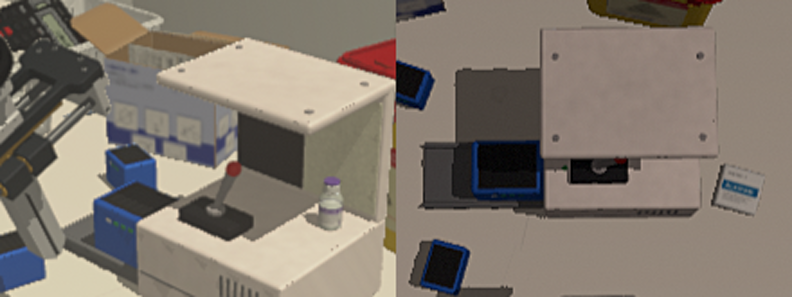

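The pack is flush, the toggle is over on its far side (ball at (233,170)), the vial is upright, the swab stack is in place and the arm is clear of everything. I hand in.

```bash
python3 -c "
from cell import manip
print(manip.read_state()['wrist_force']);print(manip.sign_off())"
```

```text
[-0.11638397 -0.01586864 -0.28730355]
the job is handed in; nothing more can be done
None
```

The job is handed in at about 22 s of the 58 s. The pack is against the lamp's side and the toggle is over on its other side; no verdict was reported.

- **Pack:** I pushed the largest blue pack along the dock on its outer end until the resisting force rose to about 19 N. It stopped within about 2 mm of where the fitted lamp position said flush would be.
- **Lean:** the rows cannot command a lean, so I got about 0.41 rad (23°) by repeatedly stretching the arm past its reach. That is less than the suggested 30 to 45°. By my geometry it cleared the hood, and I felt no contact there.
- **Toggle:** I pushed it sideways from under the hood until it went past centre and snapped over, then backed out.

**Last checks:** after the arm had backed out, the pictures showed the pack flush, the toggle resting over on its on side, the vial upright and the swab stack in its place. The wrist force was about 0 N with nothing held. I judged these by eye and did not re-measure any distances or the toggle angle.

**Disagreements:** the lamp fit left picture errors of up to 3 pixels (1 pixel is about 2 mm), so positions were good to a few millimetres. One misread pack corner was dropped from the pack's position fit.

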